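# Shim the rocking balance

## Robot

A 6-joint arm with a two-finger parallel gripper is mounted at the origin on a cart in front of the work surface, level with it; the furniture and walls round the work are solid. World frame = base frame: x ahead of the robot, y to its left, z up, the work surface at z = 0. Lengths are in m, angles in rad, forces in N, time in s.
With the tool pointing down it reaches from about 0.425 to 0.95 m from the base axis. Payload 3.5 kg.
Tool frame: the origin (TCP) lies midway between the tips of the shut fingers; the grasp point (between the pads) lies 19 mm behind it; x points along the fingers, y is the direction in which the jaws open and shut, and the axes are right-handed (so a half turn about x gives the same grasp; the last joint's range is limited). The gripper opens to 85 mm and grips with 20 to 120 N. Pads are 22 mm wide; open, the fingers measure 114 mm over their backs; the gripper's body (76 mm by 85 mm) begins 54 mm behind the grasp point. The pads swing forward as they close: fully open they stand 13 mm farther back than shut.
Start: joints at [1.188, 0.286, 1.577, -0, 1.279, -0.15], TCP at [0.156, 0.657, 0.231] pointing down, gripper open.
Joint ranges: [-2.77, 2.77], [-0.9, 2.22], [0.21, 2.48], [-1.53, 4.67], [0.24, 2.81], [-2.84, 2.84]. Speed limits (rad/s): [2.79, 2.79, 3.14, 3.14, 3.14, 3.14].

## Interface

Orientations are given as a unit quaternion [x, y, z, w].
In Python, from plant import sensors, optics, ctrl gives the robot as it stands.
- The arm moves only by the tool arm_command, never from a script. Its argument "increments" is a list that holds one entry, the list of rows, each a list of 4 numbers: the shift along the tool's x, y, z in cm, then the turn about the tool's x in rad. A call has 1 to 20 rows; each row shifts and turns the commanded pose from where the row before left it, along the tool's axes as they then stand; what a row does not reach is not made up. A row lasts 1/8 s, in which the tool goes at most 62.5 mm and 10.7 degrees, less where a joint would pass 70% of its speed; a pose out of reach is approached as far as the arm can. A call with a gripper value outside its range is refused whole. "grip" is the finger opening in cm, from 0 to 8.54, set as the call begins (left out, the last holds). The fingers move at their own pace and stop on an object; "grip_force" is the grip in N (left out, the last holds). Time passes only in rows, so rows that do not move let the fingers close. It gives the time, the measured TCP pose, the force and the opening at its end, in the units of the state.
- sensors.get_state(): the state, without advancing time (a new reading comes with each control period).
- optics.read_camera(name): name is "side" or "top"; returns the picture (384x512x3 uint8, blue, green, red); there is no depth.
- optics.camera_model(name): a dict with "camera_matrix" (3x3 intrinsics, pixels), "world_from_camera" (4x4, takes a point from camera to world coordinates). Camera axes: x right, y up, looking along -z (the intrinsics and any distortion apply to the point x, -y, -z); pixel columns grow to the right and rows downward; lengths in m; the calibration is good to about 2 mm. A picture is of the moment at which its call begins. camera_model takes no time and is no camera call.
- ctrl.sign_off(): hands the job in, once; it reports no verdict.
Trained networks look in the newest picture that a camera, given by its name, has taken for a name from the list of things; names that differ only in an ending like _2 or _b are one class to them, and where a whole thing is asked for, a point or a joint stands for the part that bears it (a point fixed in the world has none). Each returns a list of dicts, best first, with "conf" (0 to 1); they miss things now and then, are a little off and sometimes report something else, mostly with a low value. They report only what shows in the picture. A call takes as long as a camera call. They do not tell look-alikes from the thing itself.
- optics.boxes_of(camera, query): "at" ([row, column] in pixels, amid what is visible of it).
- optics.place_of(camera, query): "at" ([row, column] in pixels: a listed point, or the origin of a listed thing).
The state is a dict: "time": time; "qpos": joint angles; "dq": joint speeds; "joint_efforts": joint torques, N m; "eef_pos": TCP position; "tcp_rot": TCP orientation; "contact_force": force on the tool from outside, world axes, zero at the start; "wrist_torque": the same for the moment, N m; "opening": opening from 0.0 (shut) to 1.0 (fully open).
Only numpy, scipy, OpenCV 4.12 (cv2) and the standard library are available. Lean on these libraries where they do the work, as an engineer would, in place of code of your own. Each camera call takes 0.05 s, during which the arm holds its last target.

## Task

The small bench balance rocks because its foot at the front left corner is too short. Without picking anything up, push the orange wedge across the counter, thin edge first, under that short foot until the balance stands level and can rock no further; then press down with a fingertip on the blue pad above that foot to check that it no longer gives, and draw back. The wedge stays under the foot, flat on the counter, and the loose things round about are left where they are.

Things in the scene. Friction and masses are not known exactly. Their poses are not given: they have to be found in the camera images.
- balance (a joint): Rocking of a bench balance, grey and white housing 200 (depth) x 165 mm, top 61 mm up, steel pan top at 71 mm, four feet. Too heavy to shift; it only rocks about the diagonal through its rear left and front right feet. -0.064 rad: leaning on the short front left foot with about 4 N; 0: level, opposite foot on the counter, a hard stop.
- short_foot: The short foot, front left: black rubber, 22 mm across, rounded beneath. Origin at its lowest point; x points from the balance's front (display side, facing the robot) to its back, y to its left. The housing's front edge is 20 mm before it. Its underside is 1.5 mm above the counter when leaning, 8 mm when level.
- corner_pad: Round blue pad 28 mm across and 4 mm high, fixed on top of the housing over the short foot. Origin at the centre of its underside, z up; its top is 4 mm above the origin (about 65 mm above the counter when level).
- wedge: Loose slippery orange wedge, 80 g, 108 mm long (x), 56 wide, flat on the counter, pointing at the short foot. Origin: middle of its underside. Thin edge (0.8 mm) at x = +54 mm; top rises evenly to 14.5 mm at x = -24 mm, 8 mm thick 41 mm behind the edge. Rear push flange 60 wide, 28 high, rear face at x = -54 mm. Under the foot it takes 3 to 8 N, far more once level; stays put.
- wood_block: plain beech block, 61x92x22 mm; a loose bystander, origin at the centre of its underside
- tape_roll: roll of yellow masking tape, 58 mm across, 18 mm high; a loose bystander, origin at the centre of its underside
- solder_reel: blue-flanged reel of solder wire, 50 mm across, 30 mm high; a loose bystander, origin at the centre of its underside
Not all that is in view belongs to the job. Of the things shaped like the wedge, the orange one is meant.

How it is judged:
On the way, in this order (a step that is already met when the one before it is completed fails the run):
1. the wedge has been pushed under the short foot until the balance stands level (value of joint balance above -0.014 rad and x of short_foot in the frame of wedge between -0.02 and 0.05 m and y of short_foot in the frame of wedge between -0.028 and 0.028 m and contact force between wedge and short_foot above 0.5 N), for 0.2 s.
2. a fingertip presses on the blue pad and the balance does not give (contact force between the fingers and corner_pad above 2 N and value of joint balance above -0.018 rad and x of short_foot in the frame of wedge between -0.02 and 0.05 m and y of short_foot in the frame of wedge between -0.028 and 0.028 m and contact force between wedge and short_foot above 0.5 N), for 0.2 s.
At the end, for the whole second after the job is handed in: The balance is level within 0.014 rad, its short foot borne by the wedge with over 0.5 N; the wedge lies flat and still on the counter (5 mm, 0.06 rad) with the foot over its top. Before that the pad was pressed with over 2 N for 0.2 s, the balance staying level within 0.018 rad (all of step 1 and angle between wedge's own z axis and vertical below 0.06 rad and height (world z) of wedge below 0.005 m and linear speed of wedge below 0.01 m/s); the robot touches nothing.
It fails at once if the wedge is lifted more than 12 mm or tipped more than 0.3 rad (height (world z) of wedge above 0.012 m or angle between wedge's own z axis and vertical above 0.3 rad).
It fails at once if a loose bystander is moved more than 20 mm (distance of any of wood_block, tape_roll, solder_reel from where it was at the start of the episode above 0.02 m).
It also fails if it takes over 56 s, if anything falls off the work surface, if the arm or the gripper's body presses on something with over 40 N, if the wrist force passes 120 N, or if a joint passes its speed limit or range.

## Working session

There is one attempt and no reset: what is moved stays moved. The work goes in short steps, Python scripts to look and compute and a tool call to move; the robot and the scene stay as the last step left them, time stands still between calls to the robot, and variables do not carry over. Pictures are saved under pics/ and viewed, and the job is handed in when it is done.

Besides the shell and the picture viewer there is one more tool, called after "Request:" as name(argument=value, ...) on one line, values as JSON. arm_command: Moves the arm, as the interface text tells. Its arguments: {"type":"object","properties":{"increments":{"type":"array","items":{"type":"array","items":{"type":"array","items":{"type":"number"}}}},"grip":{"type":"number"},"grip_force":{"type":"number"}},"required":["increments"]}

```bash
mkdir -p pics; cat > h.py <<'E'
import numpy as np, cv2
from plant import sensors, optics, ctrl
def pic(n,f,crop=None,s=1):
    im=optics.read_camera(n); o=im
    if crop: r0,r1,c0,c1=crop; o=im[r0:r1,c0:c1]
    if s!=1: o=cv2.resize(o,None,fx=s,fy=s,interpolation=cv2.INTER_CUBIC)
    cv2.imwrite('pics/'+f,o); return im
def pt(n,rc,z):
    m=optics.camera_model(n); K=np.array(m['camera_matrix']);T=np.array(m['world_from_camera'])
    d=np.array(m.get('distortion',m.get('dist_coeffs',np.zeros(5))),float)
    u=cv2.undistortPoints(np.array([[[rc[1],rc[0]]]],float),K,d)[0,0]
    v=T[:3,:3]@np.array([u[0],-u[1],-1]); o=T[:3,3]
    return o+v*(z-o[2])/v[2]
def px(n,p):
    m=optics.camera_model(n); K=np.array(m['camera_matrix']);T=np.array(m['world_from_camera'])
    q=np.linalg.inv(T)@np.append(p,1); a=np.array([q[0],-q[1],-q[2]])
    r=K@a; return r[1]/r[2],r[0]/r[2]
E
python3 - <<'E'
from h import *
for n in('top','side'):
    pic(n,n+'0.png'); m=optics.camera_model(n); print(n,m.keys(),np.round(m['camera_matrix'],1).tolist(),np.round(m['world_from_camera'],3).tolist())
    for q,z in(('wedge',0),('short_foot',0.002),('corner_pad',.06),('wood_block',0),('tape_roll',0),('solder_reel',0)):
        for d in optics.place_of(n,q)[:4]: print(n,q,round(d['conf'],2),np.round(d['at'],1),np.round(pt(n,d['at'],z),3))
s=sensors.get_state();print(s)
E
```

```text
top dict_keys(['camera_matrix', 'world_from_camera']) [[431.7, 0.0, 252.0], [0.0, 431.7, 189.1], [0.0, 0.0, 1.0]] [[0.019, 0.993, -0.113, 0.404], [-1.0, 0.019, -0.007, 0.193], [-0.004, 0.113, 0.994, 1.274], [0.0, 0.0, 0.0, 1.0]]
top wedge 0.79 [235.2 198.8] [0.41  0.355 0.   ]
top wedge 0.76 [203.8 246.8] [0.505 0.216 0.   ]
top corner_pad 0.38 [174.  234.7] [0.584 0.252 0.06 ]
top wood_block 0.62 [240.4 330.5] [ 0.402 -0.031  0.   ]
top tape_roll 0.51 [197.9 167.5] [0.518 0.452 0.   ]
top tape_roll 0.29 [243.5 331.4] [ 0.393 -0.033  0.   ]
top solder_reel 0.8 [204.6 325. ] [ 0.507 -0.015  0.   ]
side dict_keys(['camera_matrix', 'world_from_camera']) [[466.1, 0.0, 253.4], [0.0, 466.1, 185.1], [0.0, 0.0, 1.0]] [[0.961, 0.142, -0.235, 0.324], [-0.275, 0.531, -0.801, -0.611], [0.011, 0.835, 0.55, 0.649], [0.0, 0.0, 0.0, 1.0]]
side wedge 0.83 [191.4 173.2] [0.402 0.359 0.   ]
side wedge 0.8 [217.5 227.9] [0.508 0.221 0.   ]
side corner_pad 0.42 [187.4 252.2] [0.571 0.24  0.06 ]
side wood_block 0.84 [310.4 196.9] [ 0.391 -0.032  0.   ]
side tape_roll 0.58 [167.8 213.5] [0.522 0.444 0.   ]
side solder_reel 0.82 [285.6 258.6] [ 0.516 -0.002  0.   ]
{'time': 0.7, 'qpos': array([ 1.18798816e+00,  2.86253105e-01,  1.57667940e+00,  2.06895692e-06,
        1.27863528e+00, -1.49991454e-01]), 'dq': array([-0.00200312, -0.00038943,  0.00153013, -0.00113481,  0.00035228,
       -0.0001413 ]), 'joint_efforts': array([-5.34194460e-04, -4.05811858e+01, -2.92865968e+01, -1.10233739e-04,
        2.83195832e-04,  3.35932945e-06]), 'eef_pos': array([0.15569549, 0.65678451, 0.23136734]), 'tcp_rot': array([ 0.08213624,  0.70231956, -0.0821189 ,  0.70232283]), 'contact_force': array([0.51217569, 0.41271687, 0.39506041]), 'wrist_torque': array([-0.02030388,  0.03119299,  0.01579399]), 'opening': 0.9995841217139391}
```

```bash
python3 - <<'E'
from h import *
a=cv2.imread('pics/top0.png');b=cv2.imread('pics/side0.png')
cv2.imwrite('pics/top_c.png',cv2.resize(a[120:290,140:370],None,fx=3.4,fy=3.4,interpolation=2))
cv2.imwrite('pics/side_c.png',cv2.resize(b[110:270,130:340],None,fx=3.7,fy=3.7,interpolation=2))
E
```

```text
(no output)
```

View pics/top0.png

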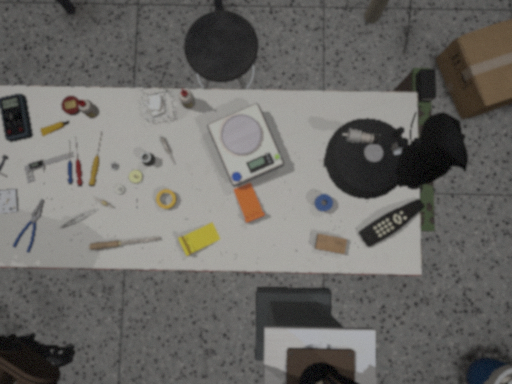

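View pics/side0.png

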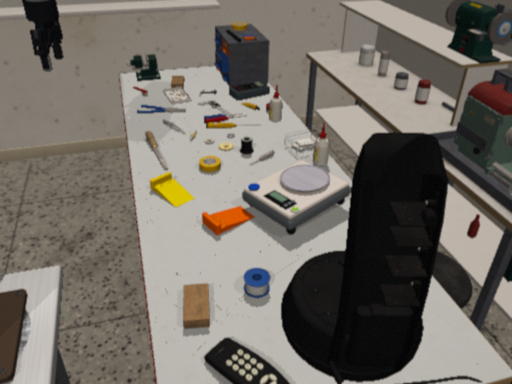

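View pics/top_c.png

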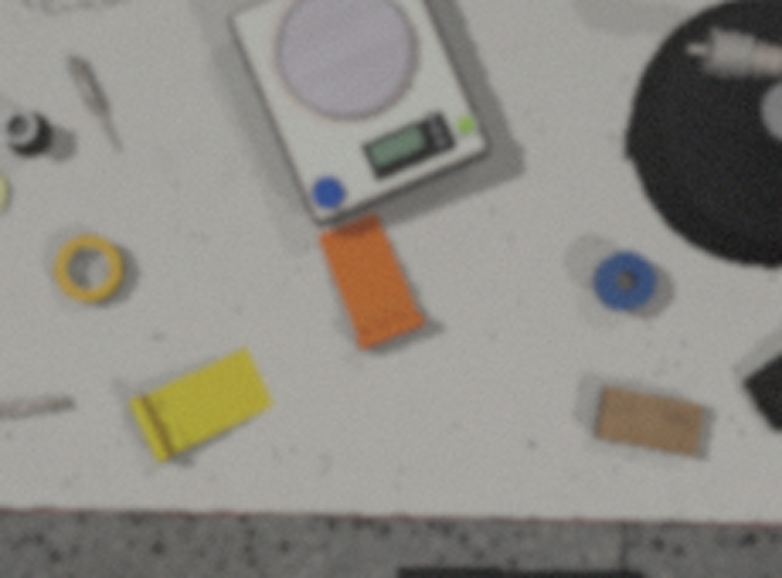

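View pics/side_c.png

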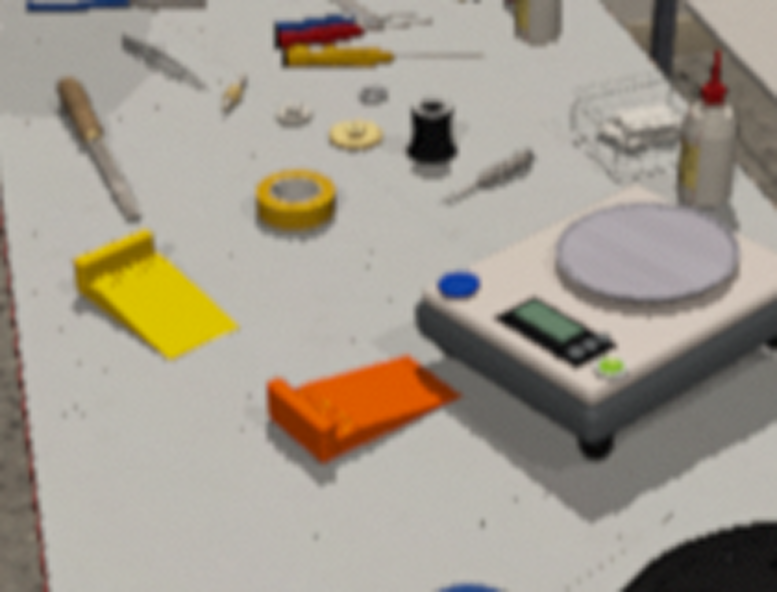

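Candidates shaped like the wedge: the yellow one at top (235,199) / side (191,173), and the orange one at top (204,247) / side (217,228). The orange one fits: it has the right colour, and its thin edge points at the blue-pad corner. The crops confirm this. Next I'll fit its pose precisely.

```bash
cat > fit.py <<'E'
from h import *
from scipy.optimize import minimize
PR=[(-54,0),(54,0),(54,.8),(-24,14.5),(-42,14.5),(-42,28),(-54,28)]
def parts():
    L=[]
    L.append([(x/1e3,y/1e3,z/1e3) for x,z in[(-54,0),(54,0),(54,.8),(-24,14.5),(-46,14.5)] for y in(-28,28)])
    L.append([(x/1e3,y/1e3,z/1e3) for x in(-54,-46) for z in(0,28) for y in(-30,30)])
    return [np.array(l) for l in L]
S=4
def sil(n,p,shape=(384,512)):
    c,s=np.cos(p[2]),np.sin(p[2]); m=np.zeros((shape[0]*S,shape[1]*S),np.uint8)
    for P in parts():
        W=np.c_[p[0]+c*P[:,0]-s*P[:,1],p[1]+s*P[:,0]+c*P[:,1],P[:,2]]
        uv=np.array([px(n,w)[::-1] for w in W])
        h=cv2.convexHull(((uv+.5)*S*16).astype(np.int32)); cv2.fillConvexPoly(m,h,255,cv2.LINE_AA,4)
    return cv2.resize(m,shape[::-1],interpolation=cv2.INTER_AREA)/255.
def omask(im,lo=5,hi=17,smin=120):
    h=cv2.cvtColor(cv2.GaussianBlur(im,(3,3),0),cv2.COLOR_BGR2HSV)
    return cv2.inRange(h,(lo,smin,60),(hi,255,255))
def big(m):
    k,l,st,ce=cv2.connectedComponentsWithStats(m); i=1+np.argmax(st[1:,4]); return (l==i),ce[i],st[i]
def pad(n,im,box):
    h=cv2.cvtColor(im,cv2.COLOR_BGR2HSV); m=cv2.inRange(h,(105,120,40),(130,255,255)); k=np.zeros_like(m); k[box[0]:box[1],box[2]:box[3]]=1
    b,ce,st=big(m*k); return ce[::-1],st
def tri(a,b):
    A=[];B=[]
    for n,rc in(('top',a),('side',b)):
        o=np.array(optics.camera_model(n)['world_from_camera'])[:3,3]; v=pt(n,rc,0)-o; v/=np.linalg.norm(v); M=np.eye(3)-np.outer(v,v); A.append(M);B.append(M@o)
    p=np.linalg.solve(sum(A),sum(B)); return p
def fit(ims,p0,boxes=dict(top=(180,235,225,280),side=(190,245,190,262)),names=('top','side'),occ={}):
    M={}
    for n in names:
        b=boxes[n]; h=cv2.cvtColor(ims[n],cv2.COLOR_BGR2HSV)
        m=((h[...,0]<14)|(h[...,0]>174))&(h[...,1]>100); z=np.zeros(m.shape); z[b[0]:b[1],b[2]:b[3]]=1
        M[n]=m*z
    def cost(p,nn=names):
        c=0
        for n in nn:
            b=boxes[n]; d=(sil(n,p)-M[n])[b[0]-8:b[1]+8,b[2]-8:b[3]+8]; c+=np.sum(np.abs(d))
        return c
    out={}
    for nn in [names]+[(n,) for n in names if len(names)>1]:
        r=minimize(cost,p0,args=(nn,),method='Nelder-Mead',options=dict(initial_simplex=np.array(p0)+np.array([[0,0,0],[.01,0,0],[0,.01,0],[0,0,.15]]),xatol=1e-4,fatol=.2))
        out[nn]=(r.x,r.fun)
    return out,M
E
python3 - <<'E'
from fit import *
ims={n:cv2.imread(f'pics/{n}0.png') for n in('top','side')}
out,M=fit(ims,[.506,.218,.45])
for k,v in out.items(): print(k,np.round(v[0],4),round(v[1],1))
for n in M: print(n,M[n].sum())
a,sa=pad('top',ims['top'],(165,190,225,250)); b,sb=pad('side',ims['side'],(175,200,240,270))
print(a,sa,b,sb,tri(a,b),pt('top',a,.0585),pt('side',b,.0585))
# draw
p=out[('top','side')][0]
for n,c in(('top',(120,290,140,370)),('side',(110,270,130,340))):
    s=(sil(n,p)>.5).astype(np.uint8); cs,_=cv2.findContours(s,0,1); im=cv2.resize(ims[n],None,fx=3.5,fy=3.5,interpolation=2)
    cv2.drawContours(im,[(q*3.5+1.75).astype(int) for q in cs],-1,(0,255,0),1)
    o=[int(x*3.5) for x in c]; cv2.imwrite(f'pics/fit_{n}.png',im[o[0]:o[1],o[2]:o[3]])
E
```

```text
Traceback (most recent call last):
  File "fit.py", line 43, in fit
    r=minimize(cost,p0,args=(nn,),method='Nelder-Mead',options=dict(initial_simplex=np.array(p0)+np.array([[0,0,0],[.01,0,0],[0,.01,0],[0,0,.15]]),xatol=1e-4,fatol=.2))
  File "fit.py", line 39, in cost
    b=boxes[n]; d=(sil(n,p)-M[n])[b[0]-8:b[1]+8,b[2]-8:b[3]+8]; c+=np.sum(np.abs(d))
                   ~~~^^^^^
  File "fit.py", line 14, in sil
    uv=np.array([px(n,w)[::-1] for w in W])
                 ~~^^^^^
  File "h.py", line 15, in px
    m=optics.camera_model(n); K=np.array(m['camera_matrix']);T=np.array(m['world_from_camera'])
ValueError: time passes only in moves, steps and waits
```

View pics/fit_top.png

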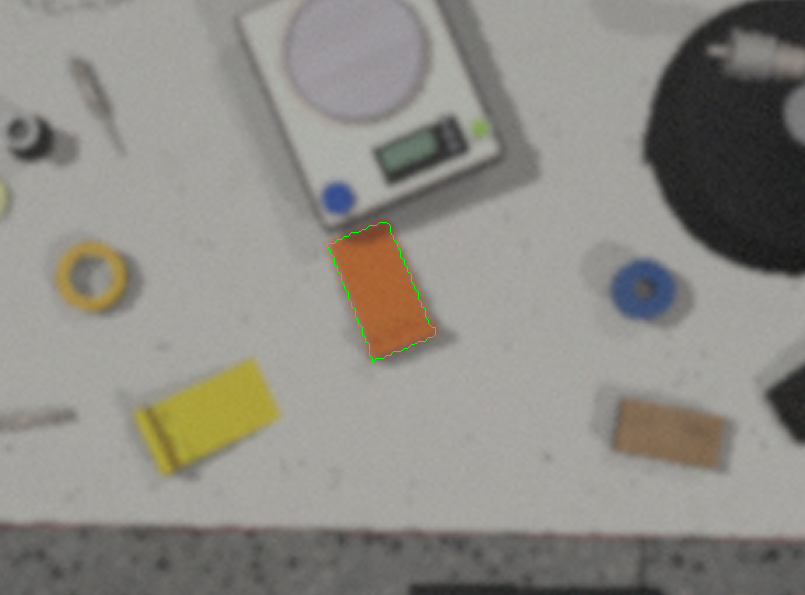

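View pics/fit_side.png

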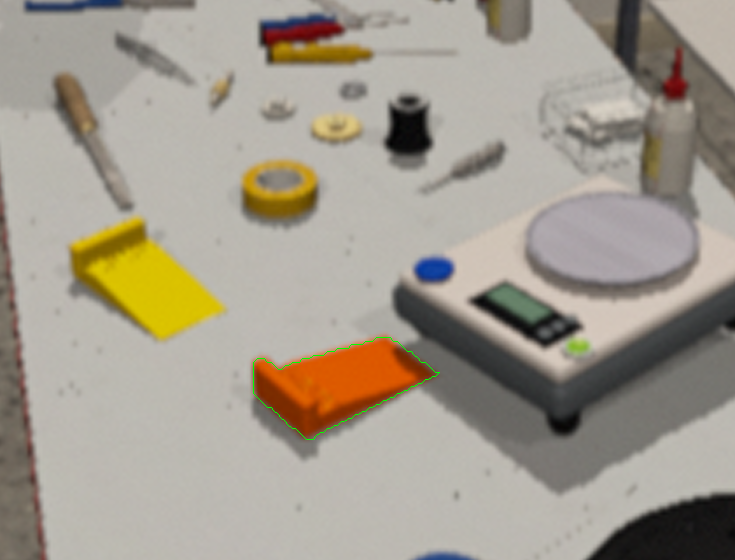

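```bash
cat > go.py <<'E'
from h import *
from scipy.spatial.transform import Rotation as R
W=np.array([.5094,.2126]);yaw=.4059; ex=np.array([np.cos(yaw),np.sin(yaw)]);ey=np.array([-ex[1],ex[0]])
def rel(p): d=np.array(p[:2])-W; return np.array([d@ex,d@ey])
def st():
    s=sensors.get_state(); Rm=R.from_quat(s['tcp_rot']).as_matrix(); return s,Rm
def to(target):
    s,Rm=st(); d=Rm.T@(np.array(target)-s['eef_pos']); return np.round(d*100,2)
def zerr():
    s,Rm=st(); z=Rm[:,2]; return (yaw-np.arctan2(z[1],z[0])+np.pi)%(2*np.pi)-np.pi
if __name__=='__main__':
    s,Rm=st(); print(np.round(Rm,3)); print('q',np.round(s['qpos'],3),'t',s['time'],'open',s['opening'])
    print('pos',np.round(s['eef_pos'],4),'in wedge0 frame',np.round(rel(s['eef_pos']),4),'z yaw err',zerr(),'F',np.round(s['contact_force'],1), 'Fwedge',rel(np.append(s['contact_force'][:2]+W,0)))
E
python3 - <<'E'
from go import *
import runpy; runpy.run_module('go',run_name='__main__')
p=W-.085*ex; print(p, to([p[0],p[1],.13]))
E
```

```text
[[ 0.     0.231  0.973]
 [ 0.     0.973 -0.231]
 [-1.     0.     0.   ]]
q [ 1.188  0.286  1.577  0.     1.279 -0.15 ] t 0.7 open 0.9995841217139391
pos [0.1557 0.6568 0.2314] in wedge0 frame [-0.1496  0.5478] z yaw err 0.6387173095816561 F [0.5 0.4 0.4] Fwedge [0.63351961 0.17695213]
[0.43130647 0.17903811] [ 10.14 -40.13  37.84]
```

Request:
arm_command(increments=[[[0, -4, 3.8, 0], [0, -4, 3.8, 0], [0, -4, 3.8, 0], [0, -4, 3.8, 0], [0, -4, 3.8, 0], [0, -4, 3.8, 0], [0, -4, 3.8, 0], [0, -4, 3.8, 0], [0, -4, 3.8, 0], [0, -4, 3.8, 0], [0, 0, 0, -0.16], [0, 0, 0, -0.16], [0, 0, 0, -0.16], [0, 0, 0, -0.16], [0, 0, 0, 0]]], grip=2.4)

```text
time: 2.58
eef_pos: [0.4332, 0.1799, 0.2315]
tcp_rot: [-0.142, 0.692, 0.142, 0.693]
contact_force: [0.1, 0.8, -0.5]
opening: 0.281
```

```bash
python3 go.py; python3 - <<'E'
from go import *
p=W-.085*ex; print(to([p[0],p[1],.02]))
E
```

```text
[[ 0.    -0.394  0.919]
 [ 0.     0.919  0.394]
 [-1.    -0.     0.   ]]
q [ 0.177 -0.183  2.065 -0.     1.259 -1.799] t 2.575 open 0.28131488324792
pos [0.4332 0.1799 0.2315] in wedge0 frame [-0.0829  0.    ] z yaw err 0.0006031873432839063 F [ 0.1  0.8 -0.5] Fwedge [0.41742075 0.66520397]
[21.15 -0.   -0.21]
```

Request:
arm_command(increments=[[[4.6, 0, -0.2, 0], [4.6, 0, 0, 0], [4.6, 0, 0, 0], [4.6, 0, 0, 0], [2.2, 0, 0, 0], [1.4, 0, 0, 0], [0, 0, 0, 0]]])

```text
time: 3.45
eef_pos: [0.431, 0.1791, 0.0109]
tcp_rot: [-0.143, 0.693, 0.143, 0.692]
contact_force: [0.1, -0.1, 0.4]
opening: 0.281
```

```bash
python3 go.py; python3 - <<'E'
from h import *
pic('side','side1.png',(120,270,130,340),3.7)
E
```

```text
[[-0.001 -0.395  0.919]
 [-0.     0.919  0.395]
 [-1.     0.    -0.001]]
q [ 0.176  0.147  2.207 -0.     0.789 -1.801] t 3.45 open 0.28102741709803986
pos [0.431  0.1791 0.0109] in wedge0 frame [-0.0853  0.0002] z yaw err -0.0001886677372171519 F [ 0.1 -0.1  0.4] Fwedge [ 0.00848396 -0.12651342]
```

View pics/side1.png

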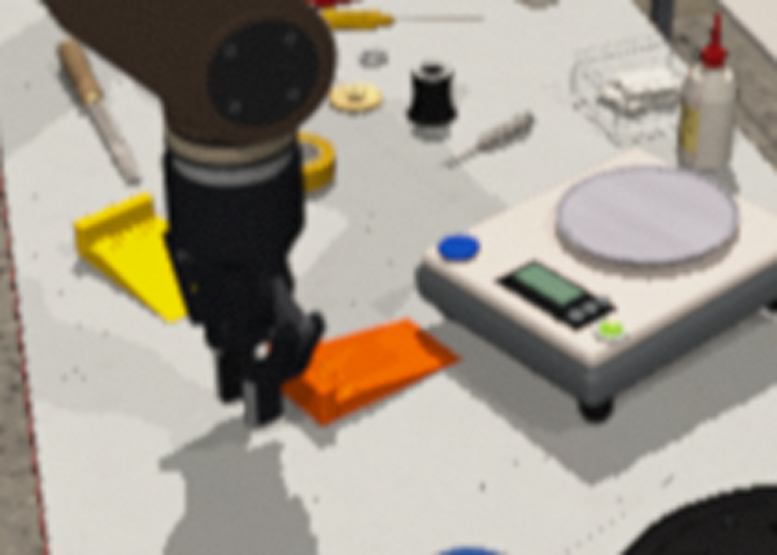

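The side view shows the fingertips at crop (265,395), just behind the orange flange. Pushing forward.

Request:
arm_command(increments=[[[0, 0, 0.5, 0], [0, 0, 0.5, 0], [0, 0, 0.3, 0], [0, 0, 0.3, 0], [0, 0, 0.3, 0], [0, 0, 0.3, 0], [0, 0, 0.3, 0], [0, 0, 0.3, 0], [0, 0, 0.3, 0], [0, 0, 0.3, 0], [0, 0, 0.3, 0], [0, 0, 0.3, 0], [0, 0, 0, 0]]])

```text
time: 5.12
eef_pos: [0.4684, 0.1951, 0.0114]
tcp_rot: [-0.143, 0.692, 0.143, 0.693]
contact_force: [-0.7, -0.7, 0.4]
opening: 0.28
```

```bash
python3 go.py; python3 - <<'E'
from h import *
pic('side','side2.png',(120,270,130,340),3.7)
pic('top','top2.png',(120,290,140,370),3.4)
E
```

```text
[[ 0.    -0.396  0.918]
 [ 0.     0.918  0.396]
 [-1.    -0.     0.   ]]
q [ 0.194  0.224  2.112  0.     0.805 -1.784] t 5.125 open 0.279594423342974
pos [0.4684 0.1951 0.0114] in wedge0 frame [-0.0446  0.0001] z yaw err -0.00129734721266761 F [-0.7 -0.7  0.4] Fwedge [-0.94608821 -0.36409241]
```

View pics/side2.png

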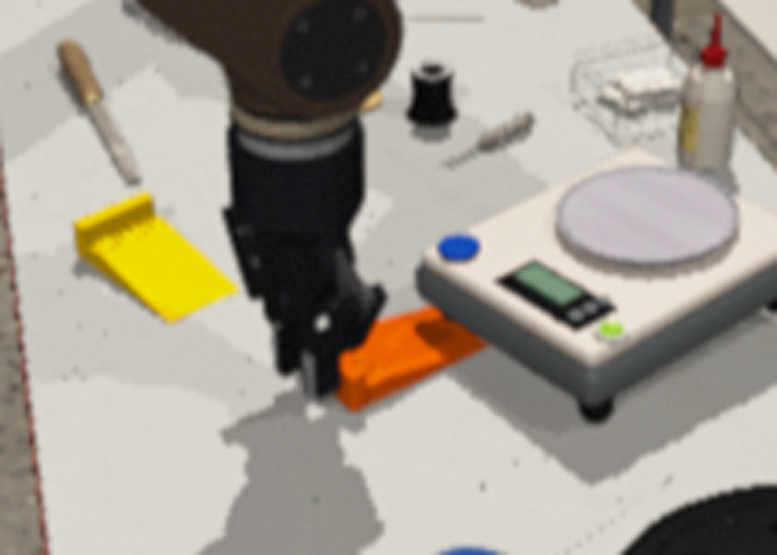

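View pics/top2.png

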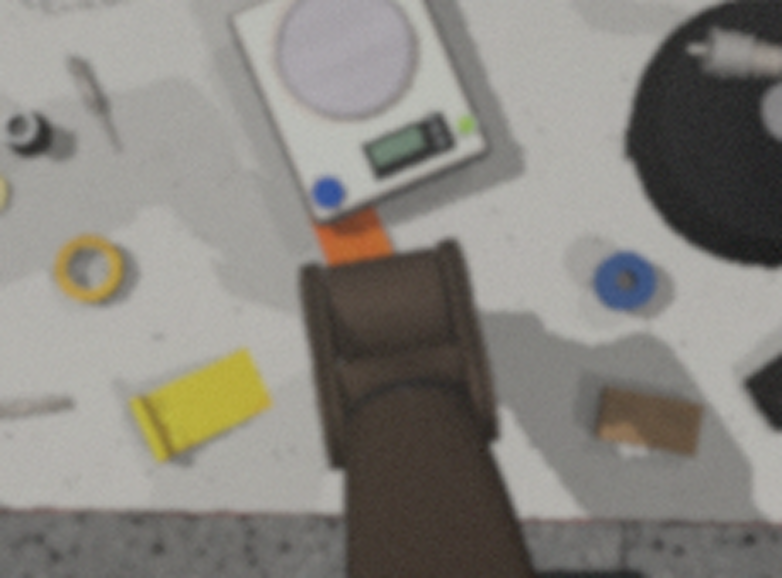

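The wedge moves straight and its thin edge is passing under the housing at crop (350,215). I'll keep going and watch the force.

Request:
arm_command(increments=[[[0, 0, 0.2, 0], [0, 0, 0.2, 0], [0, 0, 0.2, 0], [0, 0, 0.2, 0], [0, 0, 0.2, 0], [0, 0, 0.2, 0], [0, 0, 0.2, 0], [0, 0, 0.2, 0], [0, 0, 0.2, 0], [0, 0, 0.2, 0]]])

```text
time: 6.48
eef_pos: [0.4834, 0.2021, 0.0103]
tcp_rot: [-0.143, 0.695, 0.143, 0.69]
contact_force: [-7.6, -3.5, 3.2]
opening: 0.28
```

Request:
arm_command(increments=[[[0, 0, 0.2, 0], [0, 0, 0.2, 0], [0, 0, 0.2, 0], [0, 0, 0.2, 0], [0, 0, 0.2, 0]]])

```text
time: 7.1
eef_pos: [0.4927, 0.2061, 0.0103]
tcp_rot: [-0.143, 0.695, 0.143, 0.69]
contact_force: [-6.6, -3.5, 3.0]
opening: 0.282
```

```bash
python3 go.py; python3 - <<'E'
from h import *
pic('side','side3.png',(120,270,130,340),3.7)
E
```

```text
[[-0.008 -0.397  0.918]
 [-0.002  0.918  0.397]
 [-1.     0.001 -0.008]]
q [ 2.060e-01  2.810e-01  2.043e+00 -1.000e-03  8.260e-01 -1.772e+00] t 7.1 open 0.2819067983696217
pos [0.4927 0.2061 0.0103] in wedge0 frame [-0.0179  0.0006] z yaw err -0.0018804046222049564 F [-6.6 -3.5  3. ] Fwedge [-7.46306081 -0.57981119]
```

View pics/side3.png

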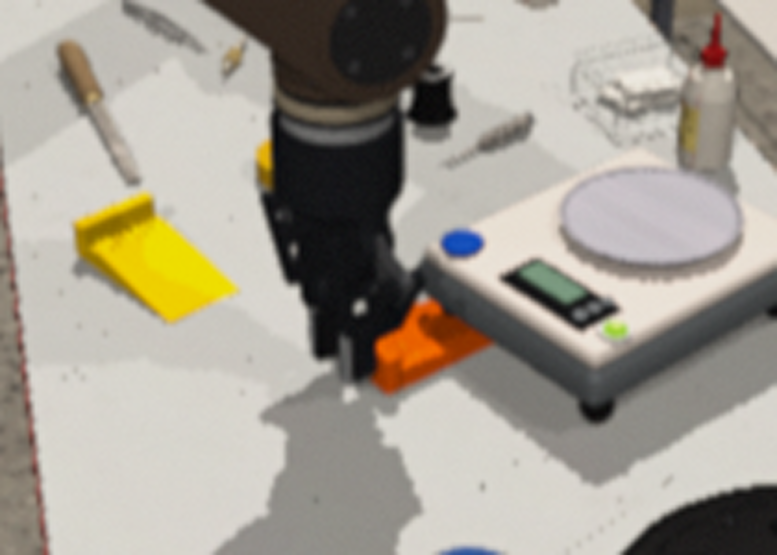

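Request:
arm_command(increments=[[[0, 0, 0.2, 0], [0, 0, 0.2, 0], [0, 0, 0.2, 0], [0, 0, 0.2, 0]]])

```text
time: 7.65
eef_pos: [0.5002, 0.2093, 0.0102]
tcp_rot: [-0.143, 0.695, 0.143, 0.69]
contact_force: [-5.6, -2.5, 3.1]
opening: 0.277
```

Request:
arm_command(increments=[[[0, 0, 0.2, 0], [0, 0, 0.2, 0], [0, 0, 0.2, 0]]])

```text
time: 8.02
eef_pos: [0.5058, 0.2117, 0.0103]
tcp_rot: [-0.143, 0.695, 0.143, 0.69]
contact_force: [-5.0, -2.9, 2.6]
opening: 0.284
```

```bash
python3 go.py
```

```text
[[-0.007 -0.396  0.918]
 [-0.002  0.918  0.396]
 [-1.     0.001 -0.007]]
q [ 2.120e-01  3.070e-01  2.009e+00 -1.000e-03  8.340e-01 -1.766e+00] t 8.025 open 0.28397582126841636
pos [0.5058 0.2117 0.0103] in wedge0 frame [-0.0036  0.0006] z yaw err -0.0018055789888196117 F [-5.  -2.9  2.6] Fwedge [-5.72864604 -0.71667125]
```

Request:
arm_command(increments=[[[0, 0, 0.15, 0], [0, 0, 0.15, 0]]])

```text
time: 8.28
eef_pos: [0.508, 0.2126, 0.0102]
tcp_rot: [-0.144, 0.696, 0.143, 0.689]
contact_force: [-8.9, -4.4, 6.0]
opening: 0.282
```

Request:
arm_command(increments=[[[0, 0, 0.15, 0], [0, 0, 0.15, 0]]])

```text
time: 8.52
eef_pos: [0.5084, 0.213, 0.0096]
tcp_rot: [-0.144, 0.698, 0.143, 0.687]
contact_force: [-13.0, -6.7, 7.1]
opening: 0.282
```

Request:
arm_command(increments=[[[0, 0, 0.15, 0], [0, 0, 0.15, 0]]])

```text
time: 8.78
eef_pos: [0.5086, 0.2133, 0.0088]
tcp_rot: [-0.144, 0.7, 0.143, 0.684]
contact_force: [-18.2, -9.2, 10.9]
opening: 0.28
```

The force rose from 6 to 20 N with almost no travel, so the balance is at its hard stop. I'll hold briefly, then back off and look.

Request:
arm_command(increments=[[[0, 0, 0, 0], [0, 0, 0, 0], [0, 0, -0.5, 0], [0, 0, -0.5, 0], [0, 0, -1, 0], [0, 0, -1, 0], [0, 0, -1, 0], [0, 0, 0, 0]]])

```text
time: 9.78
eef_pos: [0.4791, 0.1998, 0.0112]
tcp_rot: [-0.143, 0.693, 0.143, 0.692]
contact_force: [0.0, -0.8, -0.2]
opening: 0.28
```

```bash
python3 go.py; python3 - <<'E'
from h import *
pic('side','side4.png',(120,270,130,340),3.7)
E
```

```text
[[-0.001 -0.396  0.918]
 [-0.     0.918  0.396]
 [-1.     0.    -0.   ]]
q [ 0.2    0.247  2.083  0.     0.811 -1.778] t 9.775 open 0.28031474308035625
pos [0.4791 0.1998 0.0112] in wedge0 frame [-0.0329  0.0002] z yaw err -0.0011418713519537604 F [ 0.  -0.8 -0.2] Fwedge [-0.3176431  -0.74565915]
```

View pics/side4.png

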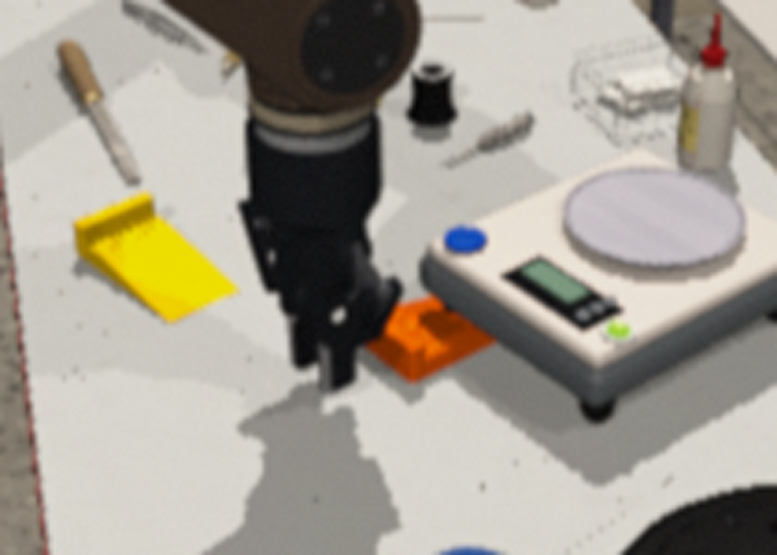

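The wedge stays under the foot, with the flange at crop (395,345). The pad has risen to crop (466,239). Next: raise, shut the fingers and relocate the pad.

Request:
arm_command(increments=[[[-4, 0, 0, 0], [-4, 0, -0.5, 0], [-3, 0, -1, 0], [0, 0, -1, 0], [0, 0, 0, 0], [0, 0, 0, 0]]], grip=0)

```text
time: 10.58
eef_pos: [0.4562, 0.19, 0.1197]
tcp_rot: [-0.143, 0.693, 0.143, 0.692]
contact_force: [0.8, 0.1, 0.1]
opening: 0.005
```

```bash
python3 go.py; cat > run2.py <<'E'
from fit import *
import sys
t=sys.argv[1]
ims={'side':pic('side',f'side{t}.png'),'top':pic('top',f'top{t}.png')}
for n in ims: 
    for d in optics.place_of(n,'corner_pad')[:2]+optics.place_of(n,'short_foot')[:1]: print(n,round(d['conf'],2),np.round(d['at'],1),np.round(pt(n,d['at'],.061),4))
a,sa=pad('top',ims['top'],(165,190,225,250)); b,sb=pad('side',ims['side'],(175,200,240,270))
print(a,sa,b,sb,tri(a,b),pt('top',a,.065),pt('side',b,.065))
cv2.imwrite(f'pics/side{t}c.png',cv2.resize(ims['side'][120:270,130:340],None,fx=3.7,fy=3.7,interpolation=2))
cv2.imwrite(f'pics/top{t}c.png',cv2.resize(ims['top'][120:290,140:370],None,fx=3.4,fy=3.4,interpolation=2))
E
python3 run2.py 5
```

```text
[[-0.003 -0.396  0.918]
 [-0.     0.918  0.396]
 [-1.     0.001 -0.003]]
q [ 0.189  0.012  2.103  0.     1.029 -1.789] t 10.575 open 0.005038013702254844
pos [0.4562 0.19   0.1197] in wedge0 frame [-0.0578  0.0003] z yaw err -0.0011519284482899295 F [0.8 0.1 0.1] Fwedge [ 0.80153257 -0.18486453]
side 0.63 [184.1 254.7] [0.5798 0.2498 0.061 ]
top 0.42 [170.7 236.9] [0.5938 0.2455 0.061 ]
[174.925 236.8  ] [234 172   7   7  40] [184.46296296 255.18518519] [250 182  11   6  54] [0.58056877 0.24554427 0.06270028] [0.58104617 0.24528706 0.065     ] [0.57871999 0.24219041 0.065     ]
```

View pics/side5c.png

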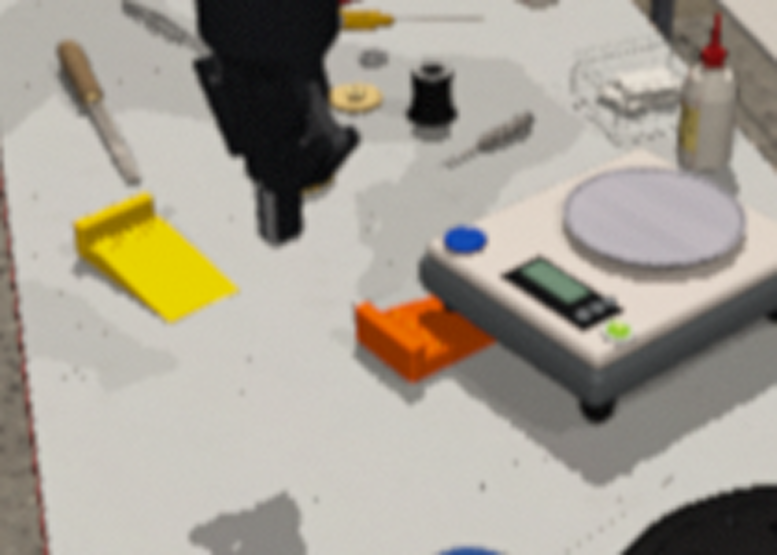

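View pics/top5c.png

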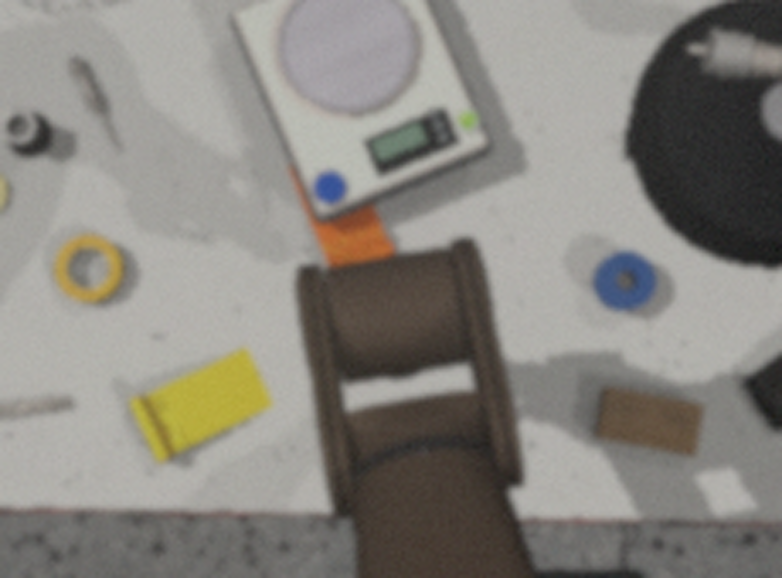

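```bash
python3 - <<'E'
from go import *
print(to([.5803,.245,.085]))
E
```

```text
[ 3.57  0.15 13.5 ]
```

Request:
arm_command(increments=[[[0, 0.05, 3, 0], [0, 0.1, 4, 0], [0, 0, 4, 0], [0, 0, 2.5, 0], [2, 0, 0, 0], [1.6, 0, 0, 0], [0, 0, 0, 0]]])

```text
time: 11.75
eef_pos: [0.5772, 0.2442, 0.0818]
tcp_rot: [-0.143, 0.695, 0.143, 0.69]
contact_force: [0.3, -0.0, -0.1]
opening: -0.001
```

```bash
python3 - <<'E'
from go import *
print(to([.5803,.245,.065]))
pic('side','side6.png',(120,270,130,340),3.7)
E
```

```text
[ 1.68 -0.05  0.33]
```

View pics/side6.png

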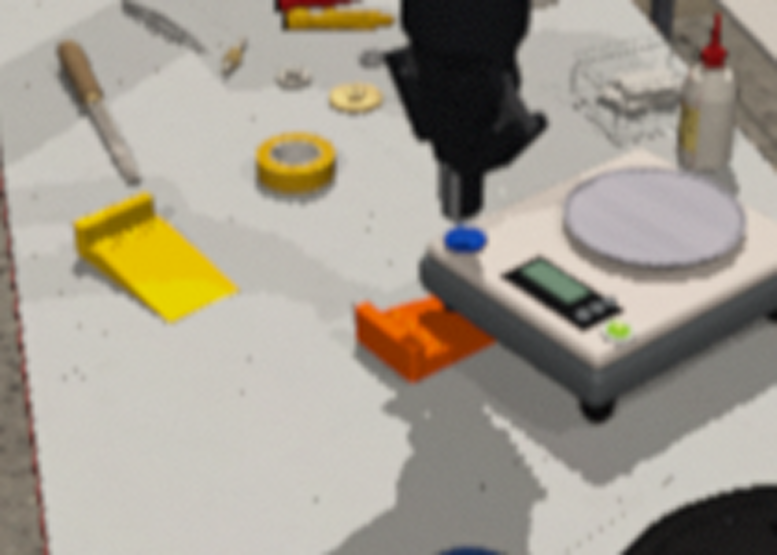

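The shut fingertips are right above the blue pad at crop (465,225). Pressing down in small steps.

Request:
arm_command(increments=[[[0.4, 0, 0.2, 0], [0.4, 0, 0.1, 0], [0.3, 0, 0, 0], [0.3, 0, 0, 0], [0.2, 0, 0, 0]]])

```text
time: 12.42
eef_pos: [0.5831, 0.2462, 0.0691]
tcp_rot: [-0.143, 0.693, 0.143, 0.692]
contact_force: [-0.1, -0.5, -0.3]
opening: 0.0
```

Request:
arm_command(increments=[[[0.15, 0, 0, 0], [0.15, 0, 0, 0], [0.15, 0, 0, 0]]])

```text
time: 12.8
eef_pos: [0.5832, 0.2463, 0.0651]
tcp_rot: [-0.143, 0.693, 0.143, 0.692]
contact_force: [-2.1, -0.6, 4.6]
opening: 0.001
```

Request:
arm_command(increments=[[[0.15, 0, 0, 0], [0.1, 0, 0, 0], [0, 0, 0, 0], [0, 0, 0, 0], [0, 0, 0, 0]]])

```text
time: 13.42
eef_pos: [0.5833, 0.2463, 0.0651]
tcp_rot: [-0.143, 0.693, 0.143, 0.692]
contact_force: [-4.9, -2.0, 11.6]
opening: -0.002
```

```bash
python3 go.py; python3 - <<'E'
from h import *
pic('side','side7.png',(120,270,130,340),3.7)
E
```

```text
[[-0.001 -0.396  0.918]
 [-0.001  0.918  0.396]
 [-1.    -0.    -0.001]]
q [ 0.24   0.376  1.79  -0.     0.977 -1.739] t 13.425 open -0.0015391909993971533
pos [0.5833 0.2463 0.0651] in wedge0 frame [0.0812 0.0018] z yaw err -0.0017080047331883286 F [-4.9 -2.  11.6] Fwedge [-5.30583774  0.14933027]
```

View pics/side7.png

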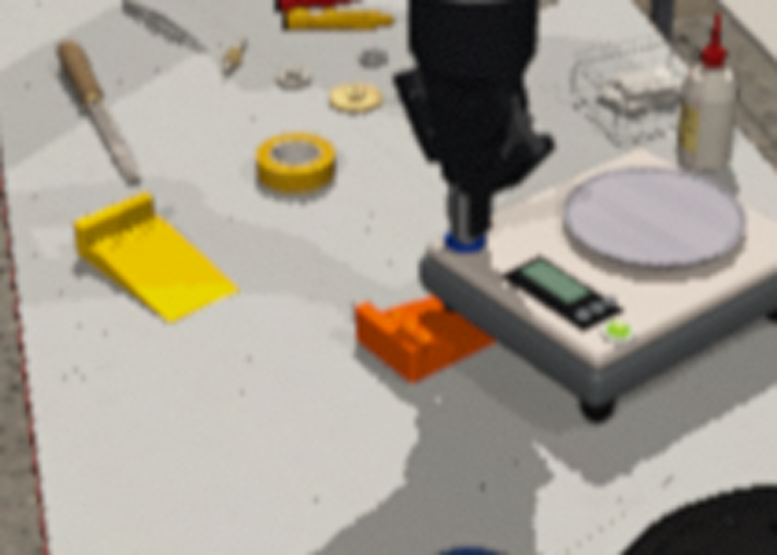

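The fingertip sits on the pad at crop (465,240) and presses with 11.6 N. The height stayed at 0.0651 m, so it does not give. Now drawing back: straight up, then towards the robot.

Request:
arm_command(increments=[[[-0.5, 0, 0, 0], [-1, 0, 0, 0], [-3, 0, 0, 0], [-4, 0, 0, 0], [0, 0, -3, 0], [0, 0, -5, 0], [0, 0, -4, 0], [0, 0, 0, 0], [0, 0, 0, 0]]])

```text
time: 14.6
eef_pos: [0.474, 0.1989, 0.1481]
tcp_rot: [-0.143, 0.692, 0.143, 0.693]
contact_force: [0.3, -0.0, 1.5]
opening: -0.002
```

```bash
python3 go.py; python3 run2.py 8; python3 - <<'E'
from h import *
for n in('top','side'):
    for q in('wood_block','tape_roll','solder_reel'):
        for d in optics.place_of(n,q)[:1]: print(n,q,round(d['conf'],2),np.round(d['at'],1),np.round(pt(n,d['at'],0),3))
E
```

```text
[[ 0.002 -0.396  0.918]
 [ 0.     0.918  0.396]
 [-1.    -0.     0.002]]
q [ 0.2    0.016  2.041  0.     1.082 -1.778] t 14.6 open -0.0020173948283196087
pos [0.474  0.1989 0.1481] in wedge0 frame [-0.038   0.0014] z yaw err -0.0012057970535677143 F [ 0.3 -0.   1.5] Fwedge [ 0.25311207 -0.16306273]
side 0.56 [187.9 252.1] [0.5697 0.2362 0.061 ]
top 0.52 [170.6 237.2] [0.5941 0.2446 0.061 ]
[174.925 236.8  ] [234 172   7   7  40] [184.46296296 255.18518519] [250 182  11   6  54] [0.58056877 0.24554427 0.06270028] [0.58104617 0.24528706 0.065     ] [0.57871999 0.24219041 0.065     ]
top wood_block 0.92 [241.4 330.1] [ 0.399 -0.03   0.   ]
top tape_roll 0.58 [198.7 166.6] [0.515 0.455 0.   ]
top solder_reel 0.8 [204.6 321.8] [ 0.507 -0.005  0.   ]
side wood_block 0.86 [309.1 197.8] [ 0.394 -0.029  0.   ]
side tape_roll 0.58 [164.6 211.4] [0.52  0.462 0.   ]
side solder_reel 0.94 [288.9 257.3] [ 0.511 -0.01   0.   ]
```

View pics/side8c.png

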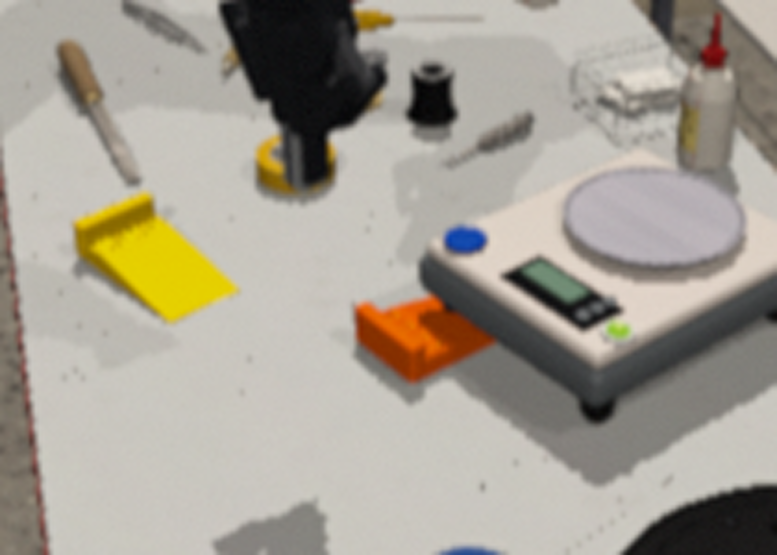

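View pics/top8c.png

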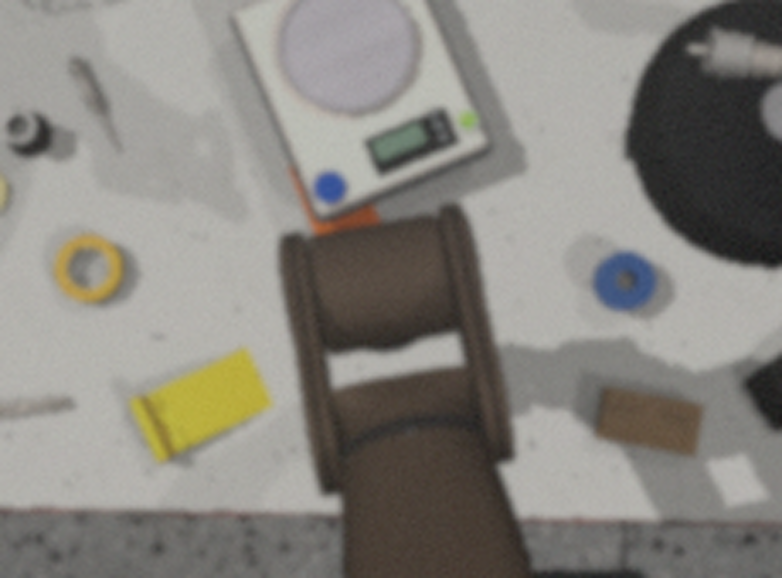

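The pad's pixels, top (174.9,236.8) and side (184.5,255.2), are the same before and after the press. The wedge is in place, the bystanders have not moved, and the arm is clear. Handing in.

```bash
python3 -c "
from plant import ctrl
print(ctrl.sign_off())"
```

```text
the job is handed in; nothing more can be done
None
```

I pushed the orange wedge straight under the short foot until the balance stood level, pressed the blue pad, drew back and handed the job in at about 15 s. The system reports no verdict.

- **Levelling:** the push took about 6–8 N while lifting. It then rose to about 20 N with almost no further travel, which is the hard stop. In the pictures the pad rose about 6 mm, as expected for going level.
- **Pad press:** I pressed to 11.6 N for about half a second. The fingertip height stayed at 0.0651 m, and the pad's pixels were identical before and after, so it does not give.
- **Final state:** the wedge showed no movement in the side view after the push. The wood block, tape roll and solder reel look unmoved in the pictures. The arm ended about 8 cm above the pad's height and 12 cm back, touching nothing.
- **Disagreements:** the two cameras differed by about 3–4 mm on the pad position. The trained network's pad position was further off, by about 15 mm, and its bystander positions shifted by up to about 18 mm between looks. For the pad I used the colour-based two-camera measurement instead. I did not measure the bystanders any other way than the network and the pictures.

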